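# Wind the tile box to its empty seat and hold the lid up

## Robot

A 6-joint arm with a two-finger parallel gripper is mounted at the origin on a cart in front of the work surface, level with it; the furniture and walls round the work are solid. World frame = base frame: x ahead of the robot, y to its left, z up, the work surface at z = 0. Lengths are in m, angles in rad, forces in N, time in s.
With the tool pointing down it reaches from about 0.35 to 0.775 m from the base axis. Payload 5.5 kg.
Tool frame: the origin (TCP) lies between the finger pads; the fingertips stand env.nose_length ahead of it and the grasp point (between the pads) lies 8 mm behind it (env.nose_length is the distance from the TCP to the fingertips, in m); z points along the fingers, y is the direction in which the jaws open and shut (so a half turn about z gives the same grasp; the last joint's range is limited). The gripper opens to 85 mm and grips with 20 to 120 N. Pads are 22 mm wide; open, the fingers measure 114 mm over their backs; the gripper's body (76 mm by 85 mm) begins 54 mm behind the grasp point. The pads swing forward as they close: fully open they stand 13 mm farther back than shut.
Start: joints at [1.025, 0.313, 0.046, 1.304, 0, 1.431], TCP at [0.227, 0.528, 0.242] pointing down, gripper open.
Joint ranges: [-2.76, 2.76], [-0.86, 1.69], [-1.03, 1.26], [-2.2, 2.34], [-1.47, 1.5], [-3.14, 3.14]. Speed limits (rad/s): [2.57, 2.57, 3.14, 3.14, 3.14, 3.14].

## Interface

Orientations are given as a unit quaternion [w, x, y, z].
In Python, from workcell import env gives the robot as it stands. The module is installed in compiled form; this text tells all that it offers.
- The arm moves only by the shell command python3 -m creep 'ROWS' [FORCE]. ROWS is a JSON object of lists of equal length, an entry for each row: "hand": the finger opening in mm, from 0 to 85.4; "delta_pos": the shift along the tool's x, y, z scaled (see below), a list of three; "turn": the turn about the tool's z scaled (see below). In form: {"hand": [hand, ...], "delta_pos": [[dx, dy, dz], ...], "turn": [turn, ...]}. A call has exactly 5 rows; each row shifts and turns the commanded pose from where the row before left it, along the tool's axes as they then stand; what a row does not reach is not made up. The controller multiplies each number of a shift by 0.8 m and each number of a turn by 5 degrees. A row lasts 1/12 s, in which the tool goes at most 41.7 mm and 7.16 degrees, less where a joint would pass 70% of its speed; a pose out of reach is approached as far as the arm can. A call with a number of a shift or a turn outside -1 to 1 is refused whole. A call with a gripper value outside its range is refused whole. The fingers move at their own pace and stop on an object; FORCE is the grip in N (left out, the last holds). Time passes only in rows, so rows that do not move let the fingers close, or fill a call up. It gives the time, the measured TCP pose, the force and the opening at its end, in the units of the state.
- env.get_state(): the state, without advancing time (a new reading comes with each control period).
- env.read_camera(name): name is "side" or "top" or "wrist"; returns a dict with "pixels" (400x640x3 uint8, red, green, blue), "depth" (400x640 float32, m along the optical axis (not along the pixel's ray), 0 where there is no reading), "fx", "fy", "cx", "cy" (pixels), "D" ([k1, k2, p1, p2, k3] as OpenCV has them; the pictures are not rectified), "origin" and "orientation" of the camera in the world. Camera axes: x right, y down, z forward; pixel columns grow to the right and rows downward; lengths in m; the calibration is good to about 2 mm. A picture is of the moment at which its call begins.
- env.hand_in(): hands the job in, once; it reports no verdict.
Trained networks look in the newest picture that a camera, given by its name, has taken for a name from the list of things; names that differ only in an ending like _2 or _b are one class to them, and where a whole thing is asked for, a point or a joint stands for the part that bears it (a point fixed in the world has none). Each returns a list of dicts, best first, with "score" (0 to 1); they miss things now and then, are a little off and sometimes report something else, mostly with a low value. They report only what shows in the picture. A call takes as long as a camera call.
- env.find_in(camera, target): "location" ([row, column] in pixels, amid what is visible of it).
- env.pinpoint(camera, target): "location" ([row, column] in pixels: a listed point, or the origin of a listed thing).
The state is a dict: "clock": time; "joint_pos": joint angles; "qvel": joint speeds; "tau": joint torques, N m; "tcp_pos": TCP position; "orientation": TCP orientation; "wrist_force": force on the tool from outside, world axes, zero at the start; "ft_torque": the same for the moment, N m; "finger_gap": finger opening in m.
Only numpy, scipy, OpenCV 4.12 (cv2) and the standard library are available. Lean on these libraries where they do the work, as an engineer would, in place of code of your own. Each camera call takes 0.05 s, during which the arm holds its last target.

## Task

I want to put a fresh test tile into the tile box. With its lid still shut, wind the crank clockwise (seen from above) until the empty seat of the round tray is at the front of the box, in line with the brass mark; then lift the clear lid to 60 degrees from shut and keep holding it there for me with the fingers: it falls shut by itself, so finish while still holding it. Leave the other things on the table where they are.

Things in the scene. Friction and masses are not known exactly. Their poses are not given: they have to be found in the camera images.
- tile_box: plywood tile box fixed to the table; the case is 156 x 156 mm and 60 mm high, with a gear housing (112 mm along x, 98 mm along y, also 60 mm high) joined to its left (+y) side. Origin: centre of the underside of the case. Own x points from the front to the back (hinge side), y to the gear housing, z up; the front with the vertical brass mark faces -x
- crank (a joint): angle of the crank on top of the gear housing (vertical axis), in rad; grows clockwise seen from above; 0 when the empty seat is exactly at the front, and then the crank arm points along the box's +x (to the back). Starts at -12 to -7, so it takes one to two turns. It stops hard at -14 and +4. Light friction (about 1 N at the knob); it stays where it is left
- tray (a joint): angle of the round tray inside the box, in rad, clockwise seen from above; geared to the crank at exactly one third of its angle; 0 when the empty seat is at the front, in line with the brass mark. The tray has five seats 72 degrees apart; four carry round white tiles 44 mm across, one is empty; seen through the clear pane
- knob_mid (a point): middle of the upright wooden crank knob, 105 mm above the table. The knob is a cylinder 18 mm across and 45 mm tall (its foot 81 mm, its top 126 mm above the table), spins freely on the crank arm and travels on a circle of 42 mm radius about crank_axis; the flat steel arm is below it (top 79 mm above the table)
- crank_axis (a point): point on the vertical crank axis at the height of knob_mid; at [-8, 128, 105] mm in the box's frame
- empty_seat (a point): middle of the empty seat on the tray, 42 mm from the tray's centre (which is the middle of the case), 20 mm above the table; bare dark wood with a thin metal ring, while the other four seats carry white tiles
- lid (a joint): opening angle of the clear lid, in rad: 0 shut, 1.047 is 60 degrees; it stops at 1.31 and falls shut from any angle. It weighs 0.3 to 0.55 kg; lifting it at the handle takes 1 to 3 N
- lid_handle (a point): centre of the lid's handle: a wooden barrel 20 mm across and 18 mm wide, its axis along the hinge (box's y), so it can be pinched across its 18 mm ends along the box's y from above and turns between the fingers. On a flat neck 34 mm out from the lid's front edge, 190 mm from the hinge axis, 65 mm above the table when shut, with nothing below it
- lid_hinge (a point): middle of the lid's hinge axis, at the back upper edge of the box, 61 mm above the table; the axis runs along the box's y. The lid is an aluminium frame with a clear pane, 156 x 156 x 8 mm
- tile_6: loose round test tile 42 mm across, 8 mm high, by the box; to be left alone. Origin: centre of its underside
- cap_1: loose white bottle cap 36 mm across, 22 mm high, by the box; to be left alone. Origin: centre of its underside
- loop_tool: loose loop tool 190 mm long, 12 mm high, lying to the left of the box; to be left alone. Origin: its middle, underside
- needle_tool: loose needle tool 150 mm long, 12 mm high, lying to the left of the box; to be left alone. Origin: its middle, underside
- rib: loose flat wooden rib 60 x 98 x 6 mm, far left; to be left alone. Origin: its middle, underside
- timer: loose wind-up timer 62 x 68 x 62 mm, far left; to be left alone. Origin: centre of its underside

How it is judged:
On the way:
1. the empty seat is at the front, the tray at rest and the lid still shut (value of joint tray between -0.2 and 0.2 rad and velocity of joint tray between -0.1 and 0.1 rad/s and value of joint lid below 0.1 rad), for 0.2 s.
At the end, for the whole second after the job is handed in: the robot's fingers hold the lid still at 60 degrees, give or take 7 degrees, and the tray's empty seat is at the front within 11 degrees (value of joint lid between 0.925 and 1.17 rad and velocity of joint lid between -0.1 and 0.1 rad/s and contact force between the fingers and lid above 0.3 N and value of joint tray between -0.2 and 0.2 rad); the arm keeps its last pose, push and grip.
It fails at once if the lid is opened while the empty seat is not at the front (value of joint lid above 0.15 rad and (value of joint tray below -0.22 rad or value of joint tray above 0.22 rad)).
It fails at once if a bystander is moved more than 25 mm (distance of any of tile_6, cap_1, loop_tool, needle_tool, rib, timer from where it was at the start of the episode above 0.025 m).
It also fails if it takes over 69 s, if anything falls off the work surface, if the arm or the gripper's body presses on something with over 40 N, if the wrist force passes 120 N, or if a joint passes its speed limit or range.

## Working session

There is one attempt and no reset: what is moved stays moved. The work goes in short steps, Python scripts to look and compute and a shell command to move; the robot and the scene stay as the last step left them, time stands still between calls to the robot, and variables do not carry over. Pictures are saved under pics/ and viewed, and the job is handed in when it is done.

```bash
mkdir -p pics; ls; cat > h.py <<'E'
import numpy as np, cv2
from scipy.spatial.transform import Rotation as R
from workcell import env
def q2m(q): return R.from_quat([q[1],q[2],q[3],q[0]]).as_matrix()
def cam(n,save=None):
    c=env.read_camera(n)
    if save: cv2.imwrite('pics/'+save,c['pixels'][:,:,::-1])
    return c
def ray(c,rc):
    K=np.array([[c['fx'],0,c['cx']],[0,c['fy'],c['cy']],[0,0,1.]])
    p=cv2.undistortPoints(np.array([[[rc[1],rc[0]]]],float),K,np.array(c['D'],float))[0,0]
    return np.array(c['origin']),q2m(c['orientation'])@np.array([p[0],p[1],1])
def atz(c,rc,z):
    o,d=ray(c,rc); return o+d*(z-o[2])/d[2]
def dep(c,rc):
    o,d=ray(c,rc); return o+d*c['depth'][int(round(rc[0])),int(round(rc[1]))]
E
python3 - <<'E'
from h import *
print(env.get_state(), env.nose_length)
for n in ['top','side']:
    c=cam(n,n+'0.png')
    print(n,c['origin'],c['orientation'],c['fx'])
    for t,z in [('tile_box',0),('knob_mid',.105),('crank_axis',.105),('empty_seat',.02),('lid_handle',.065),('lid_hinge',.061)]:
        for r in env.pinpoint(n,t)[:2]:
            print(n,t,np.round(r['location'],1),round(r['score'],2),np.round(atz(c,r['location'],z),4))
E
```

```text
pics
{'clock': 0.0, 'joint_pos': array([ 1.02541184e+00,  3.13997831e-01,  4.50222408e-02,  1.30356713e+00,
       -3.90562829e-06,  1.43120187e+00]), 'qvel': array([ 0.00064609,  0.00064896,  0.00214982, -0.00034083,  0.00057278,
       -0.00021803]), 'tau': array([ 1.81907129e-03, -4.80622673e+01,  2.98535514e+01,  1.93609967e-02,
       -2.44218645e-04,  3.51280008e-06]), 'tcp_pos': array([0.22674603, 0.52790756, 0.24142798]), 'orientation': array([-2.91408410e-04,  2.01505721e-01,  9.79486948e-01, -8.23137266e-04]), 'wrist_force': array([-1.26962974, -0.06002988, -0.13102391]), 'ft_torque': array([-0.03389206,  0.01948458,  0.02351518]), 'finger_gap': 0.085046558841158} 0.011
top [0.47187493 0.08895799 1.23607076] [ 0.01633653 -0.70265037  0.71104914 -0.0206082 ] 386.4184555896047
top tile_box [188.1 431.8] 0.81 [ 0.5643 -0.2891  0.    ]
top knob_mid [163.6 442.9] 0.58 [ 0.6291 -0.2926  0.105 ]
top knob_mid [177.9 413.6] 0.45 [ 0.5873 -0.2035  0.105 ]
top crank_axis [178.8 401.6] 0.94 [ 0.5849 -0.1677  0.105 ]
top crank_axis [222.7 208.1] 0.59 [0.4624 0.4028 0.105 ]
top lid_handle [224.2 430.3] 0.71 [ 0.4493 -0.2616  0.065 ]
top lid_hinge [163.9 443.7] 0.73 [ 0.6342 -0.3099  0.061 ]
side [ 0.32087277 -0.9611078   0.7789082 ] [-0.48011429  0.87107901 -0.09076322  0.0497359 ] 382.0859707815789
side tile_box [302.8 351.6] 0.78 [ 0.5653 -0.2793  0.    ]
side knob_mid [180.  278.6] 0.44 [0.441  0.2463 0.105 ]
side knob_mid [254.6 356.9] 0.43 [ 0.5954 -0.2082  0.105 ]
side crank_axis [245.3 352.5] 0.74 [ 0.5951 -0.1674  0.105 ]
side empty_seat [215.2 278.2] 0.46 [0.4225 0.1472 0.02  ]
side lid_handle [287.4 310.1] 0.59 [ 0.4551 -0.2631  0.065 ]
side lid_handle [243.1 348.8] 0.56 [ 0.6036 -0.1081  0.065 ]
side lid_hinge [292.6 383.6] 0.8 [ 0.6361 -0.3169  0.061 ]
```

View pics/top0.png

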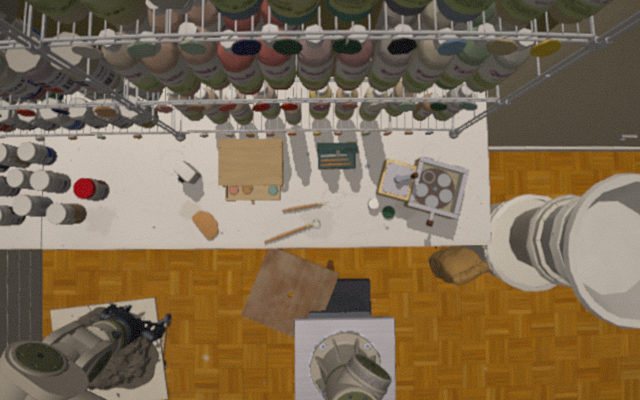

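View pics/side0.png

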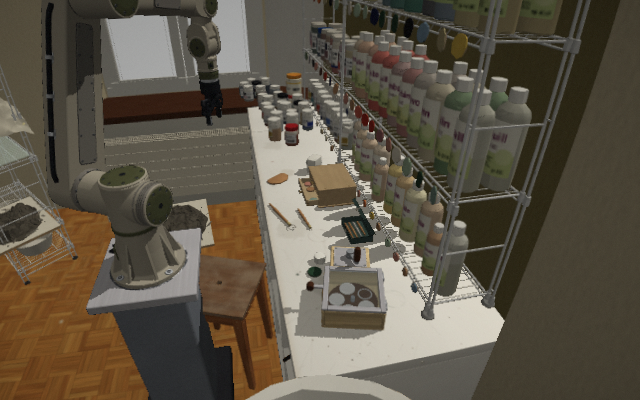

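```bash
python3 - <<'E'
import cv2
a=cv2.imread('pics/top0.png')[130:270,340:500]; cv2.imwrite('pics/top0z.png',cv2.resize(a,None,fx=4.2,fy=4.2,interpolation=cv2.INTER_CUBIC))
a=cv2.imread('pics/side0.png')[210:350,270:430]; cv2.imwrite('pics/side0z.png',cv2.resize(a,None,fx=4.2,fy=4.2,interpolation=cv2.INTER_CUBIC))
E
```

```text
(no output)
```

View pics/top0z.png

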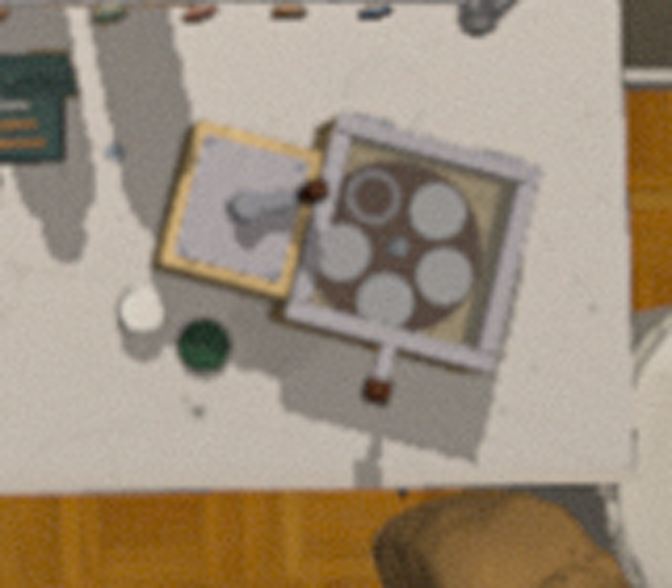

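View pics/side0z.png

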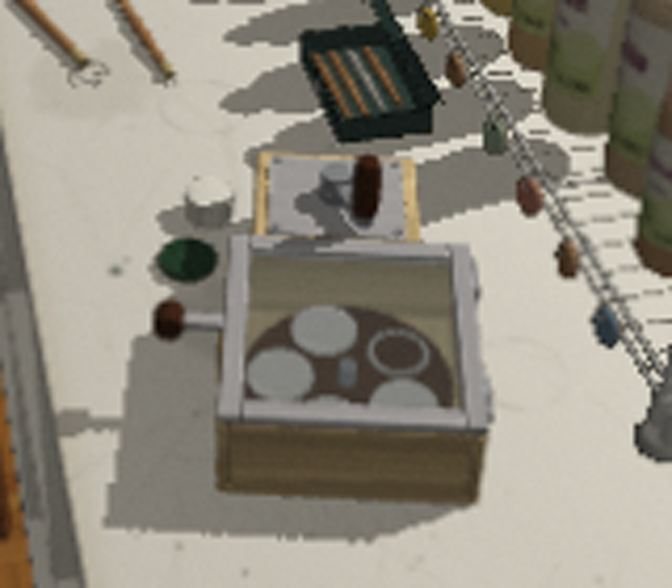

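The top view shows the box at about px (435,190), turned roughly −15°. The handle is at (430,223) and the knob at (414,175). The empty ring seat is at the back left of the tray, (428,176). Both the crank direction and the seat point to a crank angle of about −11.2. I'll fit the box pose next.

```bash
python3 - <<'E'
from h import *
from scipy.optimize import least_squares
M=np.array([[0,0],[.078,0],[-.112,0],[-.008,.128]])
T=np.array([[.5643,-.2891],[.6342,-.3099],[.4493,-.2616],[.5849,-.1677]]);S=np.array([[.5653,-.2793],[.6361,-.3169],[.4551,-.2631],[.5951,-.1674]])
def f(p,D):
    c,s=np.cos(p[2]),np.sin(p[2]); Rm=np.array([[c,-s],[s,c]]); return ((M@Rm.T+p[:2])-D).ravel()
for D in (T,S,(T+S)/2):
    r=least_squares(f,[.56,-.28,-.25],args=(D,)); print(np.round(r.x,4),np.degrees(r.x[2]),np.round(r.fun*1e3,1))
p=r.x
c,s=np.cos(p[2]),np.sin(p[2]); Rm=np.array([[c,-s],[s,c]]); ax=p[:2]+Rm@[-.008,.128]; print('axis',ax,'handle',p[:2]+Rm@[-.112,0])
for n in ('top','side'):
    c=cam(n)
    for t in ('knob_mid','crank'):
        for r in env.pinpoint(n,t)[:3] if t=='knob_mid' else env.find_in(n,t)[:2]:
            q=atz(c,r['location'],.105); b=Rm.T@(q[:2]-ax)
            print(n,t,r['location'],r['score'],q.round(4),'box rel axis',b.round(4),'cw deg',-np.degrees(np.arctan2(b[1],b[0])))
    im=c['pixels'].astype(int); hsv=cv2.cvtColor(c['pixels'],cv2.COLOR_RGB2HSV)
c=cam('top'); 
for rc in [(132,320),(40,320),(132,455),(20,450),(100,500),(190,435),(173,440)]:
    print(rc,dep(c,rc).round(3))
s=env.get_state(); print(s['tcp_pos'],q2m(s['orientation']).round(3))
E
```

```text
[ 0.5602 -0.2907 -0.2581] -14.790322268094844 [-4.1 -1.6  1.4 -0.7  2.6 -0.5  0.2  2.8]
[ 0.5636 -0.2903 -0.2955] -16.931184583783917 [ -1.7 -11.    2.1   3.8   1.4   5.4  -1.9   1.8]
[ 0.5619 -0.2905 -0.2768] -15.859149097723 [-2.9 -6.3  1.8  1.6  2.   2.4 -0.8  2.3]
axis [ 0.58917659 -0.16521229] handle [ 0.45415621 -0.25991971]
top knob_mid [176.8, 414.5] 0.55 [ 0.5905 -0.2062  0.105 ] box rel axis [ 0.0125 -0.0391] cw deg 72.29510885292507
top knob_mid [163.8, 443.4] 0.49 [ 0.6285 -0.2941  0.105 ] box rel axis [ 0.073  -0.1132] cw deg 57.17876615904465
top crank [177.5, 405.9] 0.42 [ 0.5887 -0.1806  0.105 ] box rel axis [ 0.0037 -0.0149] cw deg 76.01781096638396
side knob_mid [252.3, 358.0] 0.55 [ 0.6011 -0.1996  0.105 ] box rel axis [ 0.0209 -0.0298] cw deg 54.958087572684114
side crank [253.0, 355.0] 0.49 [ 0.5923 -0.2007  0.105 ] box rel axis [ 0.0127 -0.0333] cw deg 69.1402199565281
(132, 320) [0.745 0.07  0.024]
(40, 320) [0.792 0.076 0.563]
(132, 455) [ 0.739 -0.358  0.037]
(20, 450) [ 0.849 -0.175  0.529]
(100, 500) [ 0.745 -0.352  0.354]
(190, 435) [ 0.553 -0.278  0.068]
(173, 440) [ 0.605 -0.295  0.068]
[0.2270214  0.52833341 0.24234038] [[-0.919  0.395  0.   ]
 [ 0.395  0.919  0.   ]
 [-0.     0.    -1.   ]]
```

```bash
R='x'; python3 -m creep '{"hand":[85,85,85,85,85],"delta_pos":[[-0.039,-0.033,0],[-0.039,-0.033,0],[-0.039,-0.033,0],[-0.039,-0.033,0],[-0.039,-0.033,0]],"turn":[0,0,0,0,0]}' 
python3 -m creep '{"hand":[85,85,85,85,85],"delta_pos":[[-0.039,-0.033,0],[-0.039,-0.033,0],[-0.039,-0.033,0],[-0.039,-0.033,0],[-0.039,-0.033,0]],"turn":[0,0,0,0,0]}' 
python3 -m creep '{"hand":[85,85,85,85,85],"delta_pos":[[-0.039,-0.033,0],[-0.039,-0.033,0],[-0.039,-0.033,0],[-0.039,-0.033,0],[-0.039,-0.033,0]],"turn":[0,0,0,0,0]}'
```

```text
clock: 1.47
tcp_pos: [0.3185, 0.3439, 0.2424]
orientation: [0.0, 0.201, 0.98, 0.0]
wrist_force: [0.7, -0.1, 0.6]
finger_gap: 0.0848
clock: 1.88
tcp_pos: [0.4099, 0.1608, 0.2427]
orientation: [0.0, 0.201, 0.98, 0.0]
wrist_force: [0.3, 0.7, -0.1]
finger_gap: 0.0848
clock: 2.3
tcp_pos: [0.5012, -0.0224, 0.2426]
orientation: [0.0, 0.202, 0.979, 0.0]
wrist_force: [1.6, 0.7, 0.5]
finger_gap: 0.0851
```

```bash
python3 -m creep '{"hand":[85,85,85,60,60],"delta_pos":[[-0.039,-0.033,0],[-0.039,-0.033,0],[-0.039,-0.033,0],[-0.039,-0.033,0],[-0.035,-0.034,0]],"turn":[0,0,0,0,0]}' 
python3 -m creep '{"hand":[50,50,50,50,50],"delta_pos":[[0,0,0],[0,0,0],[0,0,0],[0,0,0],[0,0,0]],"turn":[-0.78,-0.78,0,0,0]}' 
python3 - <<'E'
from h import *
s=env.get_state(); print(s['tcp_pos'],q2m(s['orientation']).round(3))
c=cam('wrist','w1.png'); print(c['origin'],c['fx'])
for t,z in [('tile_box',0),('knob_mid',.105),('crank_axis',.105),('empty_seat',.02),('lid_handle',.065),('lid_hinge',.061)]:
        for r in env.pinpoint('wrist',t)[:2]:
            print(t,np.round(r['location'],1),round(r['score'],2),np.round(atz(c,r['location'],z),4))
E
```

```text
clock: 2.72
tcp_pos: [0.5895, -0.2047, 0.2421]
orientation: [0.0, 0.202, 0.979, 0.0]
wrist_force: [0.5, 0.1, -0.1]
finger_gap: 0.0633
clock: 3.13
tcp_pos: [0.5886, -0.2022, 0.2424]
orientation: [0.0, 0.135, 0.991, 0.0]
wrist_force: [-0.3, 0.3, 0.0]
finger_gap: 0.0504
[ 0.58856975 -0.20220168  0.24241845] [[-0.964  0.268  0.   ]
 [ 0.268  0.964  0.   ]
 [-0.     0.    -1.   ]]
[ 0.51298232 -0.18129667  0.37364917] 310.86910129960614
tile_box [164.3 250.9] 0.74 [ 0.5646 -0.2822  0.    ]
tile_box [ 67.3 343.9] 0.67 [ 0.4884 -0.1459  0.    ]
knob_mid [196.8 318.3] 0.83 [ 0.5947 -0.2049  0.105 ]
crank_axis [179.8 361.8] 0.66 [ 0.5898 -0.1633  0.105 ]
lid_handle [ 58.8 219.9] 0.68 [ 0.455  -0.2596  0.065 ]
lid_hinge [243.7 239. ] 0.84 [ 0.6372 -0.3083  0.061 ]
lid_hinge [161.9 250. ] 0.36 [ 0.5536 -0.2658  0.061 ]
```

View pics/w1.png

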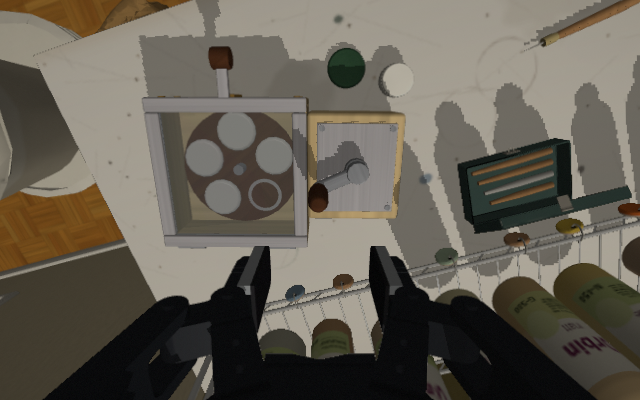

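The wrist view shows the knob at (318,197), the crank hub at (358,172) and the handle at (220,59). The jaws line up with the box. I'll descend onto the knob.

```bash
python3 -m creep '{"hand":[50,50,50,50,50],"delta_pos":[[-0.008,-0.001,0.03],[0,0,0.04],[0,0,0.04],[0,0,0.04],[0,0,0.028]],"turn":[0,0,0,0,0]}' 30
python3 -m creep '{"hand":[0,0,0,0,0],"delta_pos":[[0,0,0],[0,0,0],[0,0,0],[0,0,0],[0,0,0]],"turn":[0,0,0,0,0]}' 30
python3 - <<'E'
from h import *
s=env.get_state(); print(s['tcp_pos'],s['finger_gap'],s['wrist_force'],q2m(s['orientation']).round(3))
c=cam('wrist','w2.png')
E
```

```text
clock: 3.9
tcp_pos: [0.5934, -0.2043, 0.097]
orientation: [-0.001, 0.134, 0.991, 0.0]
wrist_force: [-0.5, -0.5, 0.1]
finger_gap: 0.0504
clock: 4.32
tcp_pos: [0.5952, -0.2054, 0.101]
orientation: [0.001, 0.134, 0.991, -0.0]
wrist_force: [0.7, -0.9, -5.3]
finger_gap: 0.0174
[ 0.59522727 -0.20539505  0.10099085] 0.017384682532005966 [ 0.71672412 -0.8832822  -5.33716538] [[-0.964  0.266  0.001]
 [ 0.266  0.964 -0.001]
 [-0.002 -0.    -1.   ]]
```

View pics/w2.png

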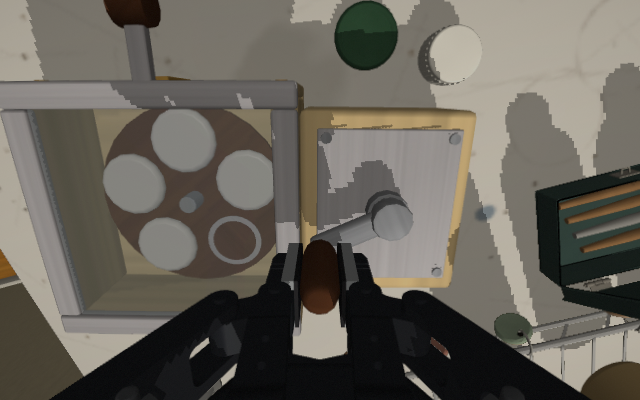

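```bash
cat > plan.py <<'E'
import sys,numpy as np
f0,st=float(sys.argv[1]),float(sys.argv[2]); n=int(sys.argv[3]); off=[float(a) for a in sys.argv[4:6]] or [0,0]
for k in range(n):
    out=[]
    for i in range(5):
        a,b=np.radians([f0,f0+st]); d=42*np.array([-np.cos(b)+np.cos(a),-np.sin(b)+np.sin(a)])/800
        if k==i==0: d+=np.array(off)/800
        out.append([round(d[0],4),round(d[1],4),0]); f0+=st
    print(f0,out)
E
python3 plan.py 68.2 10 1
```

```text
118.2 [[np.float64(0.0088), np.float64(-0.0026), 0], [np.float64(0.0091), np.float64(-0.0011), 0], [np.float64(0.0091), np.float64(0.0005), 0], [np.float64(0.0089), np.float64(0.0021), 0], [np.float64(0.0084), np.float64(0.0036), 0]]
```

```bash
sed -i 's/round(d\[0\],4),round(d\[1\],4)/float(round(d[0],4)),float(round(d[1],4))/' plan.py
python3 -m creep '{"hand":[0,0,0,0,0],"delta_pos":[[0.0088,-0.0026,0],[0.0091,-0.0011,0],[0.0091,0.0005,0],[0.0089,0.0021,0],[0.0084,0.0036,0]],"turn":[0,0,0,0,0]}'
python3 - <<'E'
from h import *
s=env.get_state(); print(s['tcp_pos'],s['finger_gap'],s['wrist_force'],q2m(s['orientation']).round(3)[:,0])
E
python3 plan.py 118.2 18 7
```

```text
clock: 4.78
tcp_pos: [0.5599, -0.1944, 0.1009]
orientation: [0.0, 0.135, 0.991, -0.001]
wrist_force: [-2.1, -4.6, 0.8]
finger_gap: 0.0171
[ 0.5599376  -0.1944088   0.10086787] 0.017134823967922604 [-2.09556867 -4.59537478  0.83835115] [-0.964  0.268 -0.001]
208.2 [[0.0131, 0.0099, 0], [0.0094, 0.0135, 0], [0.0047, 0.0157, 0], [-0.0003, 0.0164, 0], [-0.0054, 0.0155, 0]]
298.2 [[-0.0099, 0.0131, 0], [-0.0135, 0.0094, 0], [-0.0157, 0.0047, 0], [-0.0164, -0.0003, 0], [-0.0155, -0.0054, 0]]
388.2 [[-0.0131, -0.0099, 0], [-0.0094, -0.0135, 0], [-0.0047, -0.0157, 0], [0.0003, -0.0164, 0], [0.0054, -0.0155, 0]]
478.2 [[0.0099, -0.0131, 0], [0.0135, -0.0094, 0], [0.0157, -0.0047, 0], [0.0164, 0.0003, 0], [0.0155, 0.0054, 0]]
568.2 [[0.0131, 0.0099, 0], [0.0094, 0.0135, 0], [0.0047, 0.0157, 0], [-0.0003, 0.0164, 0], [-0.0054, 0.0155, 0]]
658.2 [[-0.0099, 0.0131, 0], [-0.0135, 0.0094, 0], [-0.0157, 0.0047, 0], [-0.0164, -0.0003, 0], [-0.0155, -0.0054, 0]]
748.2 [[-0.0131, -0.0099, 0], [-0.0094, -0.0135, 0], [-0.0047, -0.0157, 0], [0.0003, -0.0164, 0], [0.0054, -0.0155, 0]]
```

```bash
python3 -m creep '{"hand":[0,0,0,0,0],"delta_pos":[[0.0131, 0.0099, 0], [0.0094, 0.0135, 0], [0.0047, 0.0157, 0], [-0.0003, 0.0164, 0], [-0.0054, 0.0155, 0]],"turn":[0,0,0,0,0]}'
python3 - <<'E'
from h import *
s=env.get_state(); print(s['tcp_pos'],s['finger_gap'],s['wrist_force'],q2m(s['orientation']).round(3)[:,0])
ax=np.array([.590,-.1645]); 
for t in ([.5952,-.2054],[.5599,-.1944],s['tcp_pos'][:2]):
    d=np.array(t)-ax; y=np.radians(-15.3); b=np.array([np.cos(y)*d[0]+np.sin(y)*d[1],-np.sin(y)*d[0]+np.cos(y)*d[1]]); print(np.linalg.norm(b),-np.degrees(np.arctan2(b[1],b[0])))
E
```

```text
clock: 5.2
tcp_pos: [0.56, -0.133, 0.1008]
orientation: [0.001, 0.134, 0.991, -0.0]
wrist_force: [3.2, -5.3, 1.0]
finger_gap: 0.0175
[ 0.56002159 -0.13304087  0.10079473] 0.01753764541193838 [ 3.1822785  -5.31648438  1.03782977] [-0.964  0.266 -0.002]
0.04122923719886167 67.45432484733648
0.04242664257279852 119.89098522435971
0.04345551750865498 -148.91936341915695
```

```bash
python3 -m creep '{"hand":[0,0,0,0,0],"delta_pos":[[-0.0099, 0.0131, 0], [-0.0135, 0.0094, 0], [-0.0157, 0.0047, 0], [-0.0164, -0.0003, 0], [-0.0155, -0.0054, 0]],"turn":[0,0,0,0,0]}'
python3 -m creep '{"hand":[0,0,0,0,0],"delta_pos":[[-0.0131, -0.0099, 0], [-0.0094, -0.0135, 0], [-0.0047, -0.0157, 0], [0.0003, -0.0164, 0], [0.0054, -0.0155, 0]],"turn":[0,0,0,0,0]}'
python3 - <<'E'
from h import *
from scipy.optimize import least_squares
s=env.get_state(); print(s['tcp_pos'],s['finger_gap'],s['wrist_force'],q2m(s['orientation']).round(3)[:,0])
P=np.array([[.5952,-.2054],[.5599,-.1944],[.560,-.133],s['tcp_pos'][:2]])
r=least_squares(lambda p:np.linalg.norm(P-p,axis=1)-.042,[.59,-.165]); print(r.x,r.fun)
E
```

```text
clock: 5.62
tcp_pos: [0.6189, -0.134, 0.1005]
orientation: [-0.001, 0.134, 0.991, -0.003]
wrist_force: [-12.1, -10.9, 12.8]
finger_gap: 0.0176
clock: 6.03
tcp_pos: [0.6215, -0.1906, 0.1006]
orientation: [0.0, 0.133, 0.991, 0.002]
wrist_force: [-3.3, 4.4, 8.7]
finger_gap: 0.017
[ 0.62148398 -0.1905547   0.10064777] 0.016982135162375178 [-3.31747208  4.3696259   8.73297413] [-0.964  0.265  0.   ]
[ 0.58878168 -0.16387938] [1.37711195e-05 1.97556686e-05 2.12806461e-04 2.02052169e-04]
```

```bash
python3 -m creep '{"hand":[0,0,0,0,0],"delta_pos":[[0.0099, -0.0131, 0], [0.0135, -0.0094, 0], [0.0157, -0.0047, 0], [0.0164, 0.0003, 0], [0.0155, 0.0054, 0]],"turn":[0,0,0,0,0]}'
python3 -m creep '{"hand":[0,0,0,0,0],"delta_pos":[[0.0131, 0.0099, 0], [0.0094, 0.0135, 0], [0.0047, 0.0157, 0], [-0.0003, 0.0164, 0], [-0.0054, 0.0155, 0]],"turn":[0,0,0,0,0]}'
python3 - <<'E'
from h import *
s=env.get_state(); print(s['tcp_pos'],s['finger_gap'],s['wrist_force'],q2m(s['orientation']).round(3)[:,0])
d=s['tcp_pos'][:2]-[.5888,-.1639];y=np.radians(-15.3); b=np.array([np.cos(y)*d[0]+np.sin(y)*d[1],-np.sin(y)*d[0]+np.cos(y)*d[1]]); print(np.linalg.norm(b),-np.degrees(np.arctan2(b[1],b[0])))
E
```

```text
clock: 6.45
tcp_pos: [0.5622, -0.1963, 0.1008]
orientation: [0.001, 0.135, 0.991, -0.003]
wrist_force: [-3.2, -7.2, 7.0]
finger_gap: 0.0174
clock: 6.87
tcp_pos: [0.5602, -0.133, 0.1007]
orientation: [0.0, 0.134, 0.991, 0.0]
wrist_force: [1.3, -4.0, 2.8]
finger_gap: 0.0174
[ 0.56016314 -0.13296323  0.10073396] 0.017435769707763206 [ 1.32274631 -3.98436919  2.77300854] [-0.964  0.266 -0.   ]
0.042156302629108404 -148.0891289834492
```

```bash
python3 -m creep '{"hand":[0,0,0,0,0],"delta_pos":[[-0.0099, 0.0131, 0], [-0.0135, 0.0094, 0], [-0.0157, 0.0047, 0], [-0.0164, -0.0003, 0], [-0.0155, -0.0054, 0]],"turn":[0,0,0,0,0]}'
python3 - <<'E'
from h import *
s=env.get_state(); print(s['tcp_pos'],s['finger_gap'],s['wrist_force'],q2m(s['orientation']).round(3)[:,0])
d=s['tcp_pos'][:2]-[.5888,-.1639];y=np.radians(-15.3); b=np.array([np.cos(y)*d[0]+np.sin(y)*d[1],-np.sin(y)*d[0]+np.cos(y)*d[1]]); print(np.linalg.norm(b),-np.degrees(np.arctan2(b[1],b[0])))
E
python3 plan.py 658.2 15 1
```

```text
clock: 7.28
tcp_pos: [0.6191, -0.1342, 0.1005]
orientation: [-0.001, 0.134, 0.991, -0.003]
wrist_force: [-12.8, -10.9, 12.3]
finger_gap: 0.0175
[ 0.61905686 -0.13416921  0.10046578] 0.017480621535430674 [-12.80569499 -10.85959969  12.32435343] [-0.964  0.266  0.002]
0.04241930522266085 -59.79755101418505
733.2 [[-0.0111, -0.008, 0], [-0.0087, -0.0106, 0], [-0.0056, -0.0125, 0], [-0.0022, -0.0135, 0], [0.0014, -0.0136, 0]]
```

```bash
python3 -m creep '{"hand":[0,0,0,0,0],"delta_pos":[[-0.0111, -0.008, 0], [-0.0087, -0.0106, 0], [-0.0056, -0.0125, 0], [-0.0022, -0.0135, 0], [0, -0.003, 0]],"turn":[0,0,0,0,0]}'
python3 -m creep '{"hand":[0,0,0,0,0],"delta_pos":[[0,0,0],[0,0,0],[0,0,0],[0,0,0],[0,0,0]],"turn":[0,0,0,0,0]}'
python3 - <<'E'
from h import *
s=env.get_state(); print(s['tcp_pos'],s['finger_gap'],s['wrist_force'],q2m(s['orientation']).round(3)[:,0])
d=s['tcp_pos'][:2]-[.5888,-.1639];y=np.radians(-15.3); b=np.array([np.cos(y)*d[0]+np.sin(y)*d[1],-np.sin(y)*d[0]+np.cos(y)*d[1]]); print(np.linalg.norm(b),-np.degrees(np.arctan2(b[1],b[0])))
cam('wrist','w3.png')
c=cam('side','s3.png')
a=c['pixels'][210:350,270:430,::-1]; cv2.imwrite('pics/s3z.png',cv2.resize(a,None,fx=4.2,fy=4.2,interpolation=cv2.INTER_CUBIC))
E
```

```text
clock: 7.7
tcp_pos: [0.6295, -0.175, 0.1005]
orientation: [-0.001, 0.135, 0.991, 0.001]
wrist_force: [-7.1, 2.9, 12.4]
finger_gap: 0.0172
clock: 8.12
tcp_pos: [0.6297, -0.174, 0.1006]
orientation: [-0.001, 0.134, 0.991, 0.001]
wrist_force: [-6.5, 1.0, 12.3]
finger_gap: 0.0173
[ 0.62973553 -0.17401698  0.10056002] 0.017345954529371172 [-6.5239785   0.99642369 12.26503949] [-0.964  0.266  0.003]
0.04216718202639895 -1.417856042568233
```

View pics/w3.png

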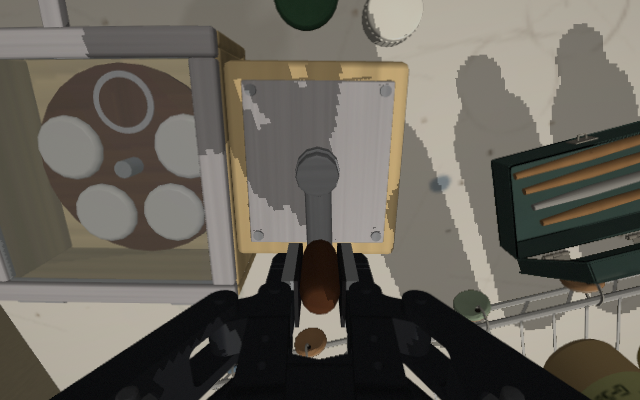

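View pics/s3z.png

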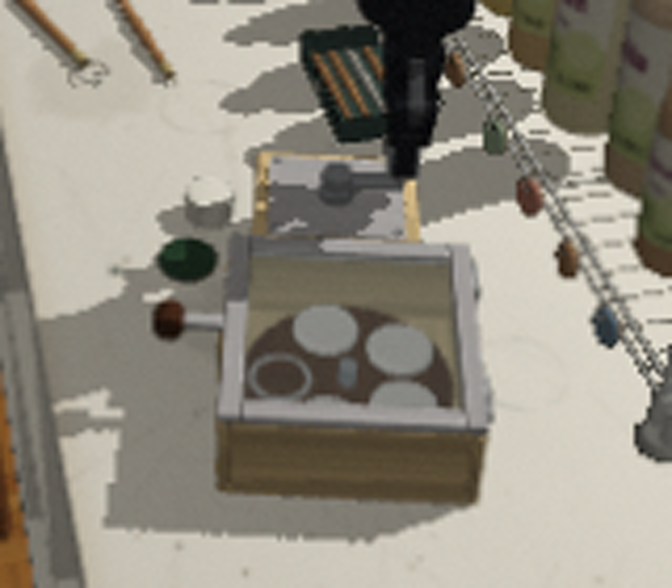

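The wrist picture shows the ring seat at (123,100), nearest the front. The crank arm points to the back, and the crank is about 1.4° past the mark. Now I'll release the knob, rise and move over the handle.

```bash
python3 -m creep '{"hand":[45,45,45,45,45],"delta_pos":[[0,0,0],[0,0,0],[0,0,0],[0,0,-0.03],[0,0,-0.04]],"turn":[0,0,0,0,0]}'
python3 -m creep '{"hand":[45,45,45,45,45],"delta_pos":[[0,0,-0.03],[0.036,-0.032,0],[0.036,-0.032,0],[0.036,-0.032,0],[0.036,-0.032,0]],"turn":[0,0,0,0,0]}'
python3 -m creep '{"hand":[45,45,45,45,45],"delta_pos":[[0.036,-0.032,0],[0,0,0],[0,0,0],[0,0,0],[0,0,0]],"turn":[0,0,0,0,0]}'
python3 - <<'E'
from h import *
s=env.get_state(); print(s['tcp_pos'],q2m(s['orientation']).round(3))
c=cam('wrist','w4.png'); print(c['origin'],c['fx'])
for t,z in [('lid_handle',.065),('lid_hinge',.061)]:
        for r in env.pinpoint('wrist',t)[:2]:
            print(t,np.round(r['location'],1),round(r['score'],2),np.round(atz(c,r['location'],z),4))
E
```

```text
clock: 8.63
tcp_pos: [0.6281, -0.174, 0.1519]
orientation: [-0.004, 0.134, 0.991, 0.001]
wrist_force: [1.2, 0.4, 0.5]
finger_gap: 0.0453
clock: 9.05
tcp_pos: [0.4909, -0.2435, 0.1794]
orientation: [0.0, 0.134, 0.991, 0.0]
wrist_force: [0.0, -0.3, 0.2]
finger_gap: 0.0448
clock: 9.47
tcp_pos: [0.4583, -0.2603, 0.1798]
orientation: [0.0, 0.134, 0.991, 0.0]
wrist_force: [-0.8, -0.4, 0.2]
finger_gap: 0.045
[ 0.45829384 -0.26028329  0.17977485] [[-0.964  0.265  0.001]
 [ 0.265  0.964  0.   ]
 [-0.001  0.    -1.   ]]
[ 0.38257436 -0.23955507  0.31097485] 310.86910129960614
lid_handle [190.2 315.6] 0.73 [ 0.4516 -0.2616  0.065 ]
lid_hinge [364.6 317. ] 0.89 [ 0.6332 -0.3109  0.061 ]
lid_hinge [176.  433.9] 0.33 [ 0.4669 -0.1642  0.061 ]
```

View pics/w4.png

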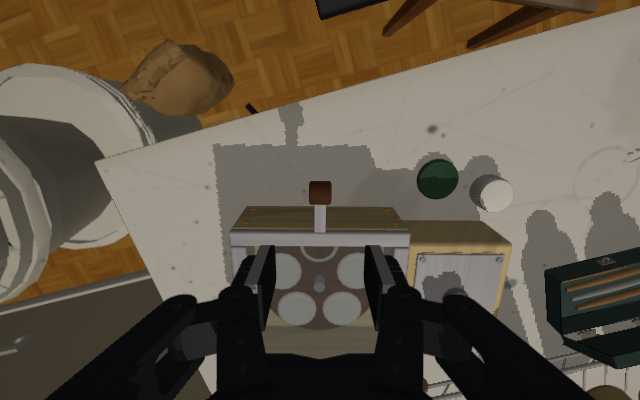

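The handle is at (320,193), centred between the pads in y. I'll descend and pinch it.

```bash
python3 -m creep '{"hand":[45,45,45,45,45],"delta_pos":[[0.0046,-0.001,0.03],[0,0,0.04],[0,0,0.04],[0,0,0.03],[0,0,0.0135]],"turn":[0,0,0,0,0]}' 40
python3 -m creep '{"hand":[0,0,0,0,0],"delta_pos":[[0,0,0],[0,0,0],[0,0,0],[0,0,0],[0,0,0]],"turn":[0,0,0,0,0]}' 40
python3 - <<'E'
from h import *
s=env.get_state(); print(s['tcp_pos'],s['finger_gap'],s['wrist_force'],q2m(s['orientation']).round(3)[:,0])
c=cam('wrist','w5.png')
c=cam('side','s5.png')
a=c['pixels'][210:350,270:430,::-1]; cv2.imwrite('pics/s5z.png',cv2.resize(a,None,fx=4.2,fy=4.2,interpolation=cv2.INTER_CUBIC))
E
```

```text
clock: 10.03
tcp_pos: [0.4521, -0.2582, 0.0534]
orientation: [-0.002, 0.134, 0.991, 0.001]
wrist_force: [-0.6, -0.1, -0.1]
finger_gap: 0.045
clock: 10.45
tcp_pos: [0.4539, -0.2589, 0.0578]
orientation: [0.0, 0.134, 0.991, 0.001]
wrist_force: [0.8, 5.5, -3.8]
finger_gap: 0.0177
[ 0.45392154 -0.25890777  0.05779197] 0.017726268484678665 [ 0.83447724  5.54681302 -3.81170291] [-0.964  0.265 -0.   ]
```

View pics/w5.png

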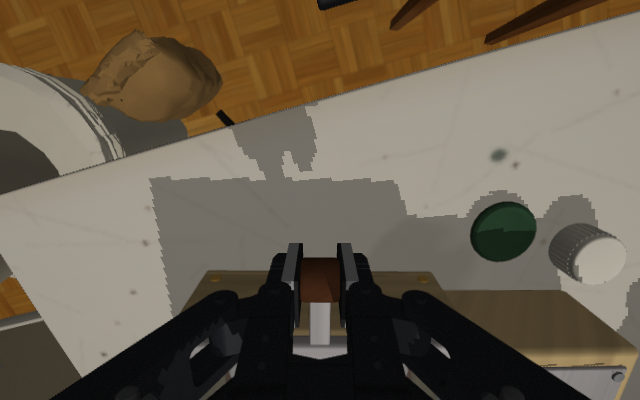

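View pics/s5z.png

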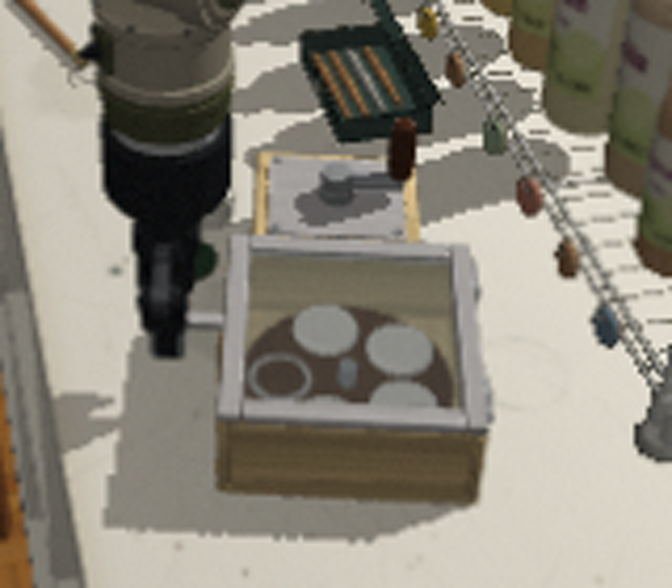

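```bash
python3 - <<'E'
import numpy as np
a=np.radians(1.2+np.arange(0,61,3)); u=-190*np.cos(a); z=190*np.sin(a)
d=np.c_[-np.diff(u),0*np.diff(u),-np.diff(z)]/800
for k in range(4): print(d[5*k:5*k+5].round(4).tolist())
E
```

```text
[[-0.0006, 0.0, -0.0124], [-0.0012, 0.0, -0.0124], [-0.0019, 0.0, -0.0123], [-0.0025, 0.0, -0.0122], [-0.0032, 0.0, -0.012]]
[[-0.0038, 0.0, -0.0118], [-0.0044, 0.0, -0.0116], [-0.005, 0.0, -0.0114], [-0.0056, 0.0, -0.0111], [-0.0062, 0.0, -0.0108]]
[[-0.0067, 0.0, -0.0105], [-0.0073, 0.0, -0.0101], [-0.0078, 0.0, -0.0097], [-0.0083, 0.0, -0.0093], [-0.0087, 0.0, -0.0088]]
[[-0.0092, 0.0, -0.0084], [-0.0096, 0.0, -0.0079], [-0.01, 0.0, -0.0074], [-0.0104, 0.0, -0.0068], [-0.0107, 0.0, -0.0063]]
```

```bash
python3 -m creep '{"hand":[0,0,0,0,0],"delta_pos":[[-0.0006,0,-0.0124],[-0.0012,0,-0.0124],[-0.0019,0,-0.0123],[-0.0025,0,-0.0122],[-0.0032,0,-0.012]],"turn":[0,0,0,0,0]}'
python3 - <<'E'
from h import *
s=env.get_state(); print(s['tcp_pos'],s['finger_gap'],s['wrist_force'])
c=cam('side','s6.png')
a=c['pixels'][190:330,270:430,::-1]; cv2.imwrite('pics/s6z.png',cv2.resize(a,None,fx=4.2,fy=4.2,interpolation=cv2.INTER_CUBIC))
E
```

```text
clock: 10.97
tcp_pos: [0.4615, -0.261, 0.1074]
orientation: [0.001, 0.134, 0.991, 0.001]
wrist_force: [3.9, 3.9, -5.5]
finger_gap: 0.0171
[ 0.46147679 -0.26102072  0.10735347] 0.017142212115883845 [ 3.8713868   3.88850342 -5.47630478]
```

View pics/s6z.png

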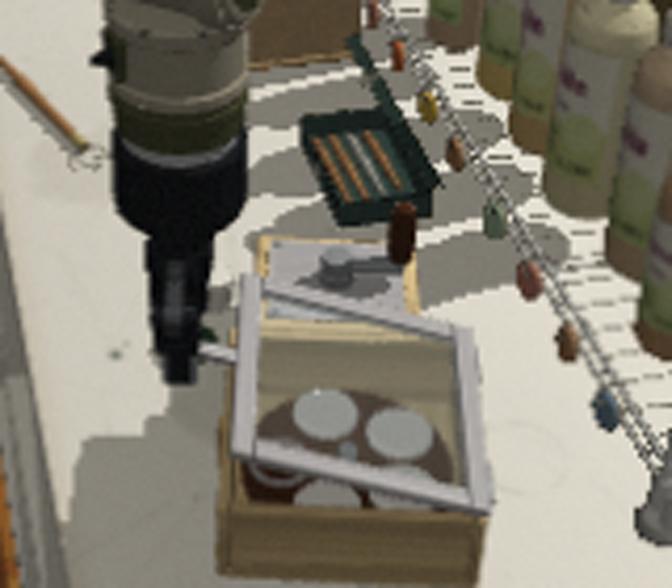

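The lid is rising at about 15° with low forces, so I'll keep going.

```bash
python3 -m creep '{"hand":[0,0,0,0,0],"delta_pos":[[-0.0038, 0.0, -0.0118], [-0.0044, 0.0, -0.0116], [-0.005, 0.0, -0.0114], [-0.0056, 0.0, -0.0111], [-0.0062, 0.0, -0.0108]],"turn":[0,0,0,0,0]}'
python3 -m creep '{"hand":[0,0,0,0,0],"delta_pos":[[-0.0067, 0.0, -0.0105], [-0.0073, 0.0, -0.0101], [-0.0078, 0.0, -0.0097], [-0.0083, 0.0, -0.0093], [-0.0087, 0.0, -0.0088]],"turn":[0,0,0,0,0]}'
```

```text
clock: 11.43
tcp_pos: [0.4806, -0.2665, 0.1526]
orientation: [0.0, 0.134, 0.991, 0.001]
wrist_force: [3.6, 3.3, -6.3]
finger_gap: 0.0172
clock: 11.85
tcp_pos: [0.5102, -0.2748, 0.1912]
orientation: [-0.0, 0.134, 0.991, 0.001]
wrist_force: [2.3, 3.1, -5.1]
finger_gap: 0.0176
```

```bash
python3 -m creep '{"hand":[0,0,0,0,0],"delta_pos":[[-0.0092, 0.0, -0.0084], [-0.0096, 0.0, -0.0079], [-0.01, 0.0, -0.0074], [-0.0104, 0.0, -0.0068], [-0.0107, 0.0, -0.0063]],"turn":[0,0,0,0,0]}'
python3 -m creep '{"hand":[0,0,0,0,0],"delta_pos":[[0,0,0],[0,0,0],[0,0,0],[0,0,0],[0,0,0]],"turn":[0,0,0,0,0]}'
python3 - <<'E'
from h import *
s=env.get_state(); p=s['tcp_pos'];print(p,s['finger_gap'],s['wrist_force'])
h=np.array([.5627,-.2895])+.078*np.array([np.cos(np.radians(-15.3)),np.sin(np.radians(-15.3))])
d=h-p[:2]; u=d@np.array([np.cos(np.radians(-15.3)),np.sin(np.radians(-15.3))]); z=p[2]+.0075-.061
print('hinge',h,u,z,np.hypot(u,z),np.degrees(np.arctan2(z,u))-1.2)
P=np.array([[.4539,-.2589,.0578],[.4615,-.261,.1074],[.4806,-.2665,.1526],[.5102,-.2748,.1912],p])
ud=(P[:,:2]-P[0,:2])@np.array([np.cos(np.radians(-15.3)),np.sin(np.radians(-15.3))])
from scipy.optimize import least_squares
r=least_squares(lambda q:np.hypot(ud-q[0],P[:,2]-q[1])-.19,[.19,.055]);print(r.x,r.fun); print(np.degrees(np.arctan2(P[:,2]-r.x[1],r.x[0]-ud)))
c=cam('side','s7.png'); b=cam('wrist','w7.png')
a=c['pixels'][170:310,270:430,::-1]; cv2.imwrite('pics/s7z.png',cv2.resize(a,None,fx=4.2,fy=4.2,interpolation=cv2.INTER_CUBIC))
E
```

```text
clock: 12.27
tcp_pos: [0.5483, -0.2856, 0.2206]
orientation: [-0.0, 0.134, 0.991, 0.001]
wrist_force: [0.5, 2.4, -4.6]
finger_gap: 0.0173
clock: 12.68
tcp_pos: [0.548, -0.2856, 0.2203]
orientation: [0.0, 0.134, 0.991, 0.001]
wrist_force: [-0.0, 4.9, -0.1]
finger_gap: 0.0172
[ 0.54803159 -0.2855957   0.2203085 ] 0.017175868707066392 [-0.01628603  4.88505023 -0.08957429]
hinge [ 0.63793548 -0.3100821 ] 0.09317876227309632 0.1668085004050894 0.19106898635346584 59.61239643768225
[0.19012713 0.05413718] [ 1.62406643e-04 -1.33717266e-04 -1.09773715e-04  3.12475863e-05
  7.86589128e-05]
[ 1.103674   16.2917246  31.23336116 46.15899217 60.95326788]
```

View pics/s7z.png

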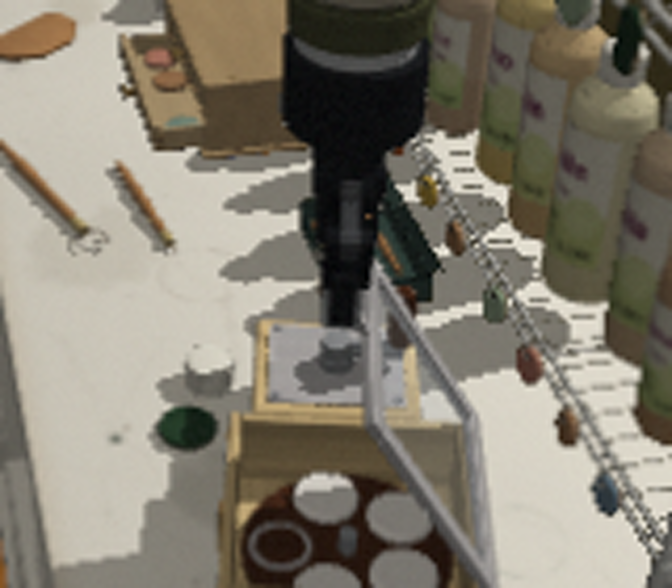

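View pics/w7.png

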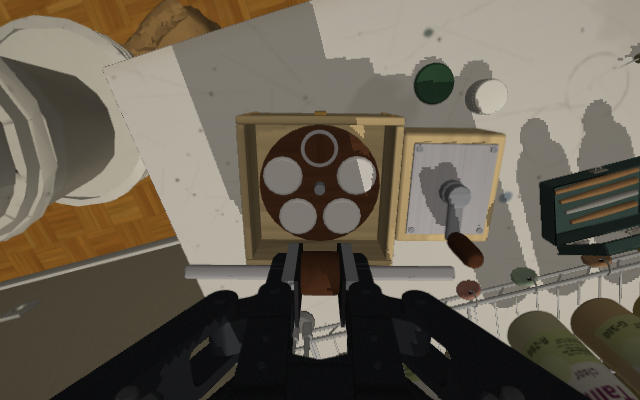

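The circle fit puts the lid at about 59.8°. The empty ring seat is at (320,148), in line with the brass mark at (320,113). The handle is pinched between the pads, and the tile and cap haven't moved. I'll hand in now.

```bash
python3 - <<'E'
from h import *
print(env.hand_in()); s=env.get_state(); print(s['clock'],s['tcp_pos'],s['finger_gap'],s['wrist_force'])
E
```

```text
the job is handed in; nothing more can be done
None
the job is handed in; nothing more can be done
```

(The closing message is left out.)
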